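# Squeeze-test the clothes pegs and reject the weak ones

## Task

Two of the four clothes pegs on the rail have lost their spring: find them by squeezing the handles to feel how stiff they are. Take each weak peg off the rail by squeezing its jaws open, not by dragging it off, and put it in the red reject tub; leave the two firm pegs clipped where they are and everything else undisturbed.

Things in the scene. Friction and masses are not known exactly. Their poses are not given: they have to be found in the camera images.
- rail: peg rail: wooden base 90 x 300 x 12 mm with an upright white slat, 6 mm thick, 290 mm long along y, its top edge 100 mm above the table, and a wooden post at each end (to 97 mm). Fixed. Origin: centre of the base's underside; y runs along the slat, x across it
- rail_top (a point): middle of the slat's top edge, axes as the rail's
- slot_a (a point): one of four spots on the slat's top edge, 70 mm apart along the rail's y, where a peg is clipped at the start (within 2 mm): directly under its spring coil; axes as the rail's. The pegs are look-alikes: yellow, 14 mm wide along y, 25 g, in no order of firm and weak
- slot_b (a point): next such spot. A peg's jaws reach 22 mm below the spot on both sides of the slat; its two handles spread upward along +x and -x to 61 mm above it, outer width 28 mm at 30 mm above the spot, 36 mm at 50 mm, 40 mm at the top
- slot_c (a point): next such spot. Squeezing a peg's handles together along x opens its jaws; at the full stop the handles stand upright, 18 mm over both, the jaw tips 18 mm apart, free of the 6 mm slat, and the peg lifts straight off
- slot_d (a point): next such spot. Squeezed 50 mm above the spot, a firm peg pushes back on each finger with about 11 N at the start to 15 N at full squeeze, a weak one with 2.5 to 3.5 N; either springs back when let go
- tub: red open reject tub, 160 (x) x 140 (y) mm, 90 mm high, walls and floor about 4 mm. Fixed. Origin: centre of its underside, z up
- brush: wooden-handled brush lying beyond the rail, along it; to be left alone. About 200 mm long, 42 mm wide, 20 mm high; origin near the middle of its underside
- jar: small jar with a blue cap, 54 mm across, 60 mm high, standing beyond the tub; to be left alone. Origin: centre of its underside. Not listed, to be left alone too: a bottle (210 mm high) and a spray can more than 0.5 m to the right (-y), a soap block and a measuring cup more than 0.4 m to the left (+y), boxes along the far edge
There are look-alikes about, which are no part of the job. Of the things that look like the tub, the largest one is meant.

How it is judged:
By the outcome, as a careful person would: the job done as asked, in the order asked, and still so for the second after the job is handed in, with the robot touching nothing.
It also fails if it takes over 67 s, if anything falls off the work surface, if the arm or the gripper's body presses on something with over 40 N, if the wrist force passes 120 N, or if a joint passes its speed limit or range.

## Robot

A 7-joint arm with a two-finger parallel gripper is mounted at the origin on the work surface. World frame = base frame: x ahead of the robot, y to its left, z up, the work surface at z = 0. Lengths are in m, angles in rad, forces in N, time in s.
With the tool pointing down it reaches from about 0.425 to 0.875 m from the base axis. Payload 8.4 kg.
Tool frame: the origin (TCP) lies on the centre line of the jaws, within the pads' length; the fingertips stand manip.tips_ahead ahead of it and the grasp point (between the pads) lies 6 mm ahead of it (manip.tips_ahead is the distance from the TCP to the fingertips, in m); z points along the fingers, y is the direction in which the jaws open and shut (so a half turn about z gives the same grasp; the last joint's range is limited). The gripper opens to 87 mm and grips with 3 to 60 N. Pads are 19 mm wide; open, the fingers measure 117 mm over their backs; the gripper's body (75 mm by 190 mm) begins 51 mm behind the grasp point.
Start: joints at [-1.337, 0.333, 0.04, 1.465, -0.013, 1.343, -0.059], TCP at [0.212, 0.614, 0.248] pointing down, gripper open.
Joint ranges: [-2.58, 2.58], [-0.38, 2.09], [-1.3, 1.39], [0.25, 2.4], [-1.5, 4.64], [0.08, 2.09], [-2.65, 2.65]. Speed limits (rad/s): [2.22, 2.22, 2.79, 2.79, 3.14, 3.14, 3.14].

## Interface

Orientations are given as a 3x3 rotation matrix whose columns are the frame's x, y, z axes.
In Python, from cell import get_state, optics, workorder, search_frame, manip gives the robot as it stands.
- The arm moves only by the tool drive_tool, never from a script. Its argument "targets" is a list of rows, each a list of 2 entries, a list of its own where there are three numbers: the shift along the tool's x, y, z in mm, then the turn about the tool's z in rad. In form: [[[tx, ty, tz], spin], ...]. A call has 1 to 5 rows; each row is the pose to reach, as a shift and turn from the pose commanded when the call began, along the tool's axes at that moment; what a row does not reach only later rows make up. A row lasts 1/8 s, in which the tool goes at most 62.5 mm and 10.7 degrees, less where a joint would pass 70% of its speed; a pose out of reach is approached as far as the arm can. A call with a gripper value outside its range is refused whole. "jaw" is the opening, from 0 (shut) to 1 (fully open), set as the call begins (left out, the last holds). The fingers move at their own pace and stop on an object; the grip force is fixed at half the most. Time passes only in rows, so rows that repeat a pose let the fingers close. It gives the time, the measured TCP pose, the force and the opening at its end, in the units of the state.
- get_state(): the state, without advancing time (a new reading comes with each control period).
- optics.snapshot(name): name is "side" or "top"; returns a dict with "img" (384x512x3 uint8, red, green, blue), "mtx" (3x3 intrinsics, pixels), "k1" (the pictures are not rectified: a ray, as slopes to the right and down, at radius r is drawn at 1 + k1 r^2 times it, then the intrinsics apply), "R" (3x3) and "t" (3): a world point X has camera coordinates R X + t. Camera axes: x right, y down, z forward; pixel columns grow to the right and rows downward; lengths in m; the calibration is good to about 2 mm. A picture is of the moment at which its call begins. There is no depth.
- workorder.job_done(): hands the job in, once; it reports no verdict.
Trained networks look in a picture, given as the dict that the camera call returned (one of the last four; its "shot" number tells which), for a name from the list of things; names that differ only in an ending like _2 or _b are one class to them, and where a whole thing is asked for, a point or a joint stands for the part that bears it (a point fixed in the world has none). Each returns a list of dicts, best first, with "p" (0 to 1); they miss things now and then, are a little off and sometimes report something else, mostly with a low value. They report only what shows in the picture. A call takes as long as a camera call. They do not tell look-alikes from the thing itself.
- search_frame(name, picture): "xyz" ([x, y, z] in m, in world coordinates, good to about 4 mm: the middle of the surface that is visible of it).
The state is a dict: "t": time; "q": joint angles; "dq": joint speeds; "tau": joint torques, N m; "position": TCP position; "tcp_rot": TCP orientation; "force": force on the tool from outside, world axes, zero at the start; "ft_torque": the same for the moment, N m; "finger_gap": opening from 0.0 (shut) to 1.0 (fully open).
Only numpy, scipy, OpenCV 4.12 (cv2) and the standard library are available. Lean on these libraries where they do the work, as an engineer would, in place of code of your own. Each camera call takes 0.05 s, during which the arm holds its last target.

## Working session

There is one attempt and no reset: what is moved stays moved. The work goes in short steps, Python scripts to look and compute and a tool call to move; the robot and the scene stay as the last step left them, time stands still between calls to the robot, and variables do not carry over. Pictures are saved under pics/ and viewed, and the job is handed in when it is done.

Besides the shell and the picture viewer there is one more tool, called in YAML: its name, and indented under it one key for each argument. drive_tool: Moves the arm, as the interface text tells. Its arguments: {"type":"object","properties":{"targets":{"type":"array","items":{"type":"array"}},"jaw":{"type":"number"}},"required":["targets"]}

```bash
ls; mkdir -p pics; python3 - <<'E'
from cell import get_state, optics, workorder, search_frame, manip
import cv2
s=get_state(); print(s); print(manip.tips_ahead)
for n in ["side","top"]:
    p=optics.snapshot(n); cv2.imwrite(f"pics/{n}0.png",p["img"][:,:,::-1])
    print(n,p["mtx"],p["k1"],p["R"],p["t"])
    for k in ["rail","slot_a","tub","brush","jar"]:
        try: print(k,[(d["xyz"],round(d["p"],2)) for d in search_frame(k,p)])
        except Exception as e: print(k,e)
E
```

```text
pics
{'t': 0.0, 'q': array([-1.33722136,  0.3339222 ,  0.03987356,  1.46624421, -0.01341865,
        1.34327059, -0.05849936]), 'dq': array([ 4.68260679e-05, -1.73500475e-03, -9.11308418e-04, -4.76593365e-04,
       -2.18086589e-04, -2.12626571e-04, -5.46068744e-04]), 'tau': array([-4.49190748e-04, -6.56355000e+01,  1.33481674e+00, -4.03800595e+01,
       -5.98771591e-02,  4.49318625e-02,  1.72801201e-04]), 'position': array([0.21221825, 0.61394887, 0.24666516]), 'tcp_rot': array([[-9.45132903e-01,  3.26685799e-01, -4.29906780e-04],
       [ 3.26686069e-01,  9.45131687e-01, -1.51861996e-03],
       [-8.97930531e-05, -1.57574224e-03, -9.99998754e-01]]), 'force': array([ 0.79355006, -0.79278078,  0.63777753]), 'ft_torque': array([ 0.00263666,  0.01105798, -0.02846819]), 'finger_gap': 1.0004502614171942}
0.025
side [[442.97586306   0.         254.21939788]
 [  0.         442.97586306 191.92956756]
 [  0.           0.           1.        ]] 0.02934854415325053 [[ 0.98885087 -0.14847433  0.01137264]
 [-0.1011935  -0.7260541  -0.68015095]
 [ 0.1092421   0.67141702 -0.73298386]] [-0.5048500
[... 265 characters left out ...]
28, -0.174, 0.0192], 0.62), ([0.5157, -0.2237, 0.0087], 0.43)]
jar [([0.6796, 0.1339, 0.0485], 0.77)]
top [[360.3102887   0.        256.7375742]
 [  0.        360.3102887 188.1923865]
 [  0.          0.          1.       ]] -0.06667887041842302 [[-0.03042743 -0.99953432  0.0023067 ]
 [-0.99381755  0.03000672 -0.10689371]
 [ 0.10677471 -0.00554494 -0.99426778]] [0.00102522 0.51764421 1.01439003]
rail [([0.5223, -0.1871, 0.013], 0.8)]
slot_a [([0.519, -0.1918, 0.0152], 0.62)]
tub [([0.556, 0.1404, 0.0045], 0.84), ([0.5557, 0.3338, 0.0045], 0.73), ([0.3316, 0.1921, -0.0007], 0.73)]
brush [([0.6271, -0.1512, 0.0204], 0.8)]
jar [([0.6736, 0.1442, 0.0609], 0.58), ([0.5175, -0.1893, 0.0134], 0.19)]
```

View pics/side0.png

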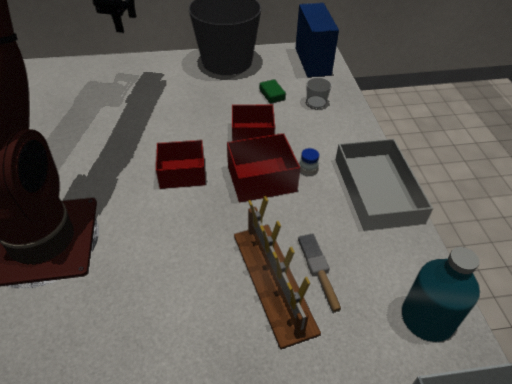

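View pics/top0.png

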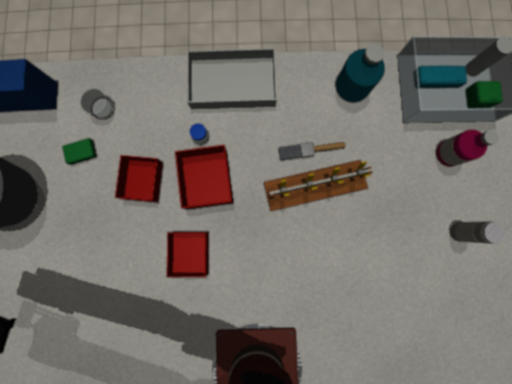

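```bash
python3 - <<'E'
import cv2
a=cv2.imread("pics/top0.png"); cv2.imwrite("pics/topz.png",cv2.resize(a[140:270,250:410],(800,650)[:2],interpolation=cv2.INTER_CUBIC)[:600])
a=cv2.imread("pics/side0.png"); cv2.imwrite("pics/sidez.png",cv2.resize(a[150:270,190:390],(800,480),interpolation=cv2.INTER_CUBIC))
E
```

```text
(no output)
```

View crops.

Three red tubs are visible in the top view: (204,177), (139,179) and (188,254). The one at (204,177) is clearly the largest, so it's the one meant. I'll confirm that in an enlarged crop, and look at the rail the same way.

```bash
python3 - <<'E'
import cv2
a=cv2.imread("pics/top0.png"); 
cv2.imwrite("pics/topz2.png",cv2.resize(a[150:220,255:385],(780,420),interpolation=cv2.INTER_CUBIC))
cv2.imwrite("pics/tubz.png",cv2.resize(a[130:290,100:260],(600,600),interpolation=cv2.INTER_CUBIC))
a=cv2.imread("pics/side0.png"); cv2.imwrite("pics/sidez.png",cv2.resize(a[190:350,220:350],(487,600),interpolation=cv2.INTER_CUBIC))
E
```

```text
(no output)
```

View pics/topz2.png

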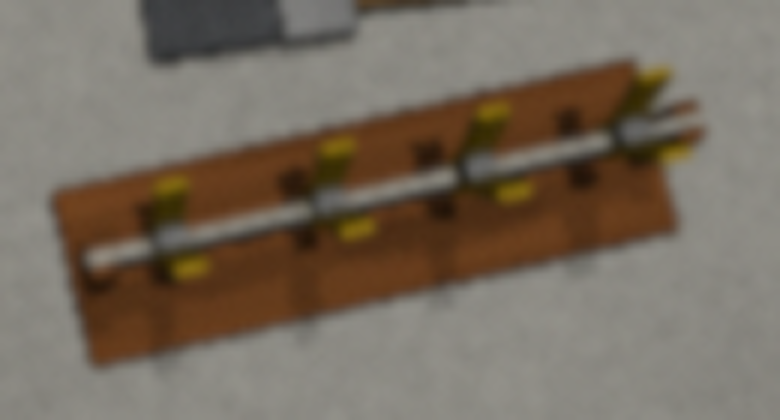

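View pics/sidez.png

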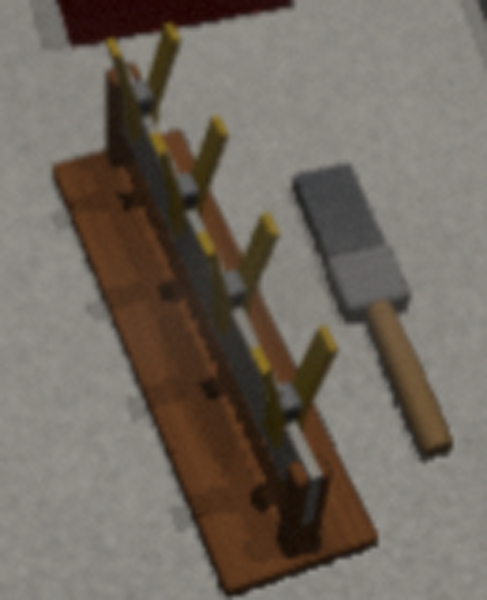

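View pics/tubz.png

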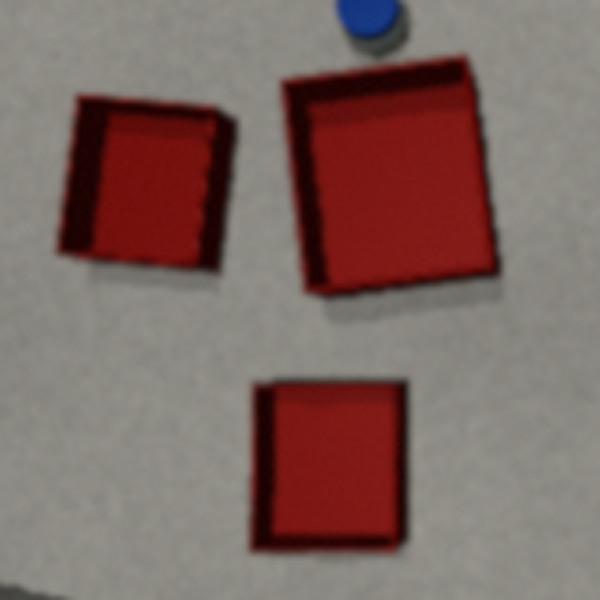

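```bash
cat > h.py <<'E'
import numpy as np
from cell import *
def proj(p,X):
    c=p["R"]@np.asarray(X,float)+p["t"]; s=c[:2]/c[2]; s=s*(1+p["k1"]*(s@s)); return (p["mtx"]@[s[0],s[1],1])[:2]
def railpt(q,X):
    x,y,a=q[:3]; c,s=np.cos(a),np.sin(a); return np.array([x+c*X[0]-s*X[1],y+s*X[0]+c*X[1],X[2]])
E
python3 - <<'E'
from h import *
from scipy.optimize import least_squares
T=optics.snapshot("top");S=optics.snapshot("side")
ft=lambda u,v:np.array([255+(u+.5)/6-.5,150+(v+.5)/6-.5]); fs=lambda u,v:np.array([220+(u+.5)/3.746-.5,190+(v+.5)/3.75-.5])
L=[]
# corners (x,y): top-left in top image = far, +y
for (u,v),X in zip([(55,190),(630,60),(675,232),(92,365)],[(.045,.15),(.045,-.15),(-.045,-.15),(-.045,.15)]): L.append((T,ft(u,v),(*X,.012),None))
for (u,v),X in zip([(55,170),(230,590),(376,540)],[(-.045,.15),(-.045,-.15),(.045,-.15)]): L.append((S,fs(u,v),(*X,.012),None))
ys=[.105,.035,-.035,-.105]
for i in range(4):
    for (u,v),x in zip([[(173,185),(338,147),(490,110),(652,77)][i],[(190,268),(358,228),(517,190),(675,152)][i]],[.0185,-.0185]): L.append((T,ft(u,v),(x,ys[i],.161),i))
    for (u,v),x in zip([[(113,42),(160,138),(206,237),(261,353)][i],[(171,30),(218,124),(268,220),(327,333)][i]],[-.0185,.0185]): L.append((S,fs(u,v),(x,ys[i],.161),i))
def res(q,flat=True):
    r=[]
    for P,px,X,i in L:
        X=np.array(X); 
        if i is not None: X=X+[0,q[3+i],0]
        # per-camera calibration shift q[7:11]
        o=np.array(q[7:9] if P is T else q[9:11])
        r.append(proj(P,railpt(q,X))+o*100-px)
    r=np.array(r)
    return np.r_[r.ravel(),np.array(q[3:7])*500,np.array(q[7:11])*60] if flat else r
f=least_squares(res,[.52,-.19,.2]+[0]*8,loss="soft_l1")
q=f.x; print(np.round(q,4)); print(np.round(res(q,False),1).tolist())
for i in range(4): print(np.round(railpt(q,(0,ys[i]+q[3+i],.1)),4))
for P in(T,S):
  print([(np.round(d["xyz"],3),d["p"]) for d in search_frame("tub",P)])
# tub fit from top image rim corners (crop scale 3.75)
ftb=lambda u,v:np.array([100+(u+.5)/3.75-.5,130+(v+.5)/3.75-.5])
C=[((283,80),(.08,.07)),((467,58),(.08,-.07)),((498,270),(-.08,-.07)),((310,293),(-.08,.07))]
def r2(g): return np.ravel([proj(T,railpt(g,(*X,.09)))-ftb(*uv) for uv,X in C])
g=least_squares(r2,[.55,.14,.1]); print("tub",g.x,np.round(g.fun,1))
print(get_state()["t"])
E
```

```text
[ 5.248e-01 -1.894e-01  1.961e-01  1.400e-03 -5.000e-04  1.000e-03
  1.000e-04 -1.300e-03  1.700e-03  1.000e-04  5.300e-03]
[[-1.0, -0.0], [1.1, -0.7], [1.3, -0.1], [-0.2, 0.6], [-1.1, -2.2], [-1.1, 0.1], [1.3, -1.0], [-0.3, -0.4], [0.3, 0.0], [0.0, 0.9], [0.9, -0.2], [-0.3, -0.3], [-0.1, 0.3], [-0.7, 0.5], [0.9, -0.5], [0.4, -0.1], [-0.5, 0.6], [-0.5, 0.7], [0.8, 0.0], [0.0, -0.7], [-0.1, 0.8], [-0.7, 0.4], [0.3, -0.1]]
[ 0.5041 -0.0851  0.1   ]
[ 0.5181 -0.1556  0.1   ]
[ 0.5314 -0.2228  0.1   ]
[ 0.5452 -0.2924  0.1   ]
[(array([0.556, 0.332, 0.005]), 0.94), (array([0.335, 0.192, 0.002]), 0.92), (array([0.556, 0.141, 0.002]), 0.56)]
[(array([0.555, 0.369, 0.041]), 0.88), (array([0.335, 0.21 , 0.035]), 0.83)]
tub [0.5483971  0.13024428 0.10772232] [-0.3  0.2  0.9 -0.9  0.2 -0.1 -0.8  0.8]
0.8
```

```bash
cat >> h.py <<'E'
RY=.196; U=np.array([np.cos(RY),np.sin(RY),0]); V=np.array([-np.sin(RY),np.cos(RY),0])
PEG={'a':(.5041,-.0851),'b':(.5181,-.1556),'c':(.5314,-.2228),'d':(.5452,-.2924)}
def go(x,y,z,yaw=RY):
    s=get_state(); R=s["tcp_rot"]; d=R.T@(np.array([x,y,z])-s["position"])
    a=np.arctan2(R[1,1],R[0,1]); sp=(a-yaw+np.pi)%(2*np.pi)-np.pi
    print("shift mm",np.round(d*1000,1),"spin",round(sp,3),"dist",round(np.linalg.norm(d)*1000))
def st():
    s=get_state(); print(round(s["t"],2),np.round(s["position"],4),"F rail",np.round([s["force"]@U,s["force"]@V,s["force"][2]],2),"gap",round(s["finger_gap"],4),"tilt",np.round(s["tcp_rot"][:,2],3),"yaw",round(np.arctan2(s["tcp_rot"][1,1],s["tcp_rot"][0,1]),4))
E
python3 - <<'E'
from h import *
go(.47,.35,.26,.7)
go(.5041,-.0851,.26)
E
```

```text
shift mm [-329.9 -165.6  -12.4] spin 0.538 dist 369
shift mm [-504.2 -565.7  -12.4] spin 1.042 dist 758
```

drive_tool:
  targets:
    - [[-55,-28,-3],0.1]
    - [[-110,-55,-6],0.2]
    - [[-165,-83,-9],0.3]
    - [[-220,-110,-12],0.4]
    - [[-275,-140,-12],0.5]
  jaw: 1

```text
t: 1.42
position: [0.4277, 0.3909, 0.2601]
tcp_rot: [[-0.67, 0.742, 0.001], [0.742, 0.67, 0.001], [0.0, 0.001, -1.0]]
force: [0.5, 0.8, 0.4]
finger_gap: 0.999
```

```bash
python3 -c "
from h import *
st();go(.5041,-.0851,.26)"
```

```text
1.43 [0.4277 0.3909 0.2601] F rail [0.63 0.65 0.41] gap 0.9991 tilt [ 0.001  0.001 -1.   ] yaw 0.7349
shift mm [-4.044e+02 -2.624e+02 -3.000e-01] spin 0.539 dist 482
```

drive_tool:
  targets:
    - [[-50,-33,0],0.1]
    - [[-100,-65,0],0.2]
    - [[-150,-98,0],0.3]
    - [[-202,-131,0],0.4]
    - [[-252,-164,0],0.539]

```text
t: 2.05
position: [0.4747, 0.0934, 0.2599]
tcp_rot: [[-0.194, 0.981, 0.001], [0.981, 0.194, 0.001], [0.001, 0.001, -1.0]]
force: [1.0, -1.0, -0.2]
finger_gap: 1.001
```

```bash
python3 -c "
from h import *
st();go(.5041,-.0851,.25)"
```

```text
2.05 [0.4747 0.0934 0.2599] F rail [ 0.75 -1.15 -0.16] gap 1.0012 tilt [ 0.001  0.001 -1.   ] yaw 0.1948
shift mm [-180.8   -5.8    9.8] spin -0.001 dist 181
```

drive_tool:
  targets:
    - [[-50,-2,3],0]
    - [[-110,-4,6],0]
    - [[-160,-5,9],0]
    - [[-180.8,-5.8,9.8],0]
    - [[-180.8,-5.8,9.8],0]

```text
t: 2.68
position: [0.5046, -0.0847, 0.2499]
tcp_rot: [[-0.194, 0.981, 0.0], [0.981, 0.194, -0.0], [-0.0, 0.0, -1.0]]
force: [-0.8, 0.3, -0.3]
finger_gap: 0.994
```

```bash
python3 -c "
from h import *
import cv2
st();go(.5041,-.0851,.156)
for n in ['side','top']:
  p=optics.snapshot(n); cv2.imwrite(f'pics/{n}1.png',p['img'][:,:,::-1])
a=cv2.imread('pics/side1.png'); cv2.imwrite('pics/side1z.png',cv2.resize(a[150:350,180:380],(600,600),interpolation=cv2.INTER_CUBIC))
"
```

```text
2.67 [ 0.5046 -0.0847  0.2499] F rail [-0.69  0.47 -0.33] gap 0.9936 tilt [ 0. -0. -1.] yaw 0.1955
shift mm [-0.3 -0.6 93.9] spin -0.0 dist 94
```

View pics/side1z.png

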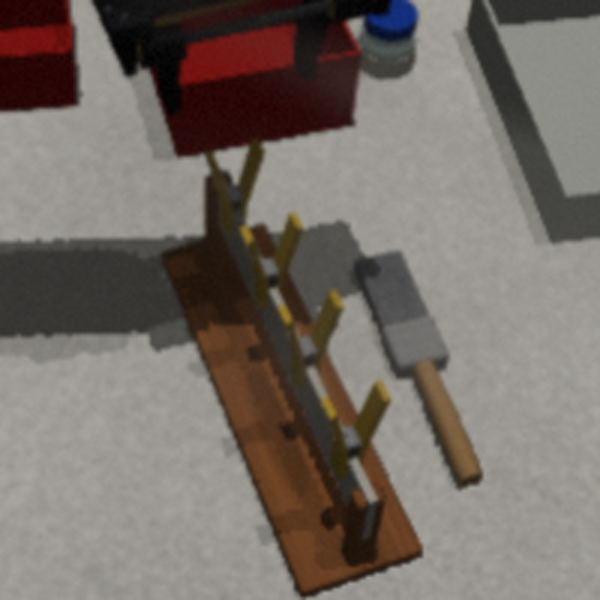

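The open fingers, at crop (172,85) and (307,60), straddle the nearest peg, whose handle tips are at (212,155) and (257,145). I'll descend, then start a partial squeeze.

drive_tool:
  targets:
    - [[0,-0.6,35],0]
    - [[0,-0.6,70],0]
    - [[0,-0.6,94],0]
    - [[0,-0.6,94],0]
    - [[0,-0.6,94],0]

```text
t: 3.4
position: [0.5047, -0.0823, 0.1568]
tcp_rot: [[-0.199, 0.98, 0.001], [0.98, 0.199, 0.0], [-0.0, 0.001, -1.0]]
force: [-0.5, -0.5, -0.3]
finger_gap: 1.001
```

```bash
python3 -c "
from h import *
st()
import cv2
p=optics.snapshot('side'); a=p['img'][:,:,::-1]; cv2.imwrite('pics/side2z.png',cv2.resize(a[150:300,200:350],(600,600),interpolation=cv2.INTER_CUBIC))
"
```

```text
3.4 [ 0.5047 -0.0823  0.1568] F rail [-0.6  -0.44 -0.28] gap 1.0011 tilt [ 0.001  0.    -1.   ] yaw 0.2001
```

View pics/side2z.png

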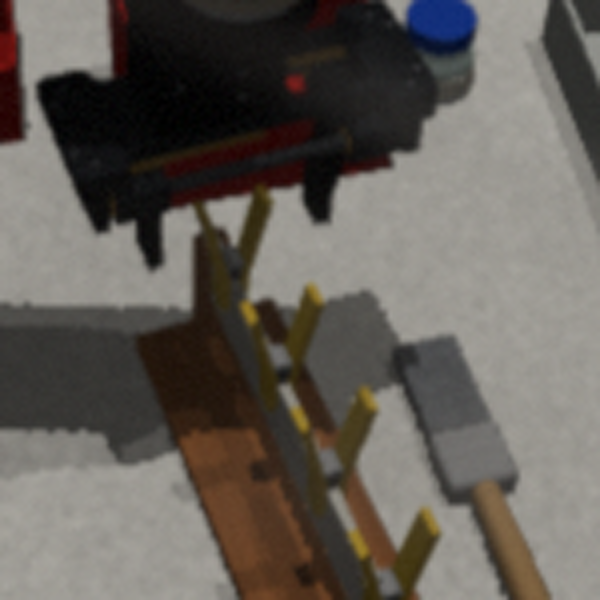

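drive_tool:
  targets:
    - [[-2.7,0,0.8],0]
    - [[-2.7,0,0.8],0]
    - [[-2.7,0,0.8],0]
    - [[-2.7,0,0.8],0]
  jaw: 0.46

```text
t: 3.95
position: [0.5046, -0.0856, 0.155]
tcp_rot: [[-0.198, 0.98, 0.0], [0.98, 0.198, 0.0], [0.0, 0.0, -1.0]]
force: [0.2, -0.3, -0.4]
finger_gap: 0.63
```

```bash
python3 -c "
from h import *
st();st()"
```

```text
3.95 [ 0.5046 -0.0856  0.155 ] F rail [ 0.13 -0.36 -0.44] gap 0.63 tilt [ 0.  0. -1.] yaw 0.199
3.95 [ 0.5046 -0.0856  0.155 ] F rail [ 0.13 -0.36 -0.44] gap 0.63 tilt [ 0.  0. -1.] yaw 0.199
```

drive_tool:
  targets:
    - [[0,0,0],0]
    - [[0,0,0],0]
    - [[0,0,0],0]
  jaw: 0.44

```text
t: 4.32
position: [0.5042, -0.0858, 0.1549]
tcp_rot: [[-0.198, 0.98, -0.001], [0.98, 0.198, -0.0], [0.0, -0.001, -1.0]]
force: [-1.7, 0.1, 2.1]
finger_gap: 0.447
```

drive_tool:
  targets:
    - [[0,0,0],0]
  jaw: 0.4

```text
t: 4.45
position: [0.5044, -0.0858, 0.155]
tcp_rot: [[-0.197, 0.98, -0.0], [0.98, 0.197, -0.0], [0.0, -0.0, -1.0]]
force: [-2.1, -0.8, 2.6]
finger_gap: 0.426
```

drive_tool:
  targets:
    - [[0,0,0],0]

```text
t: 4.58
position: [0.5046, -0.0858, 0.1551]
tcp_rot: [[-0.198, 0.98, -0.0], [0.98, 0.198, -0.0], [-0.0, -0.0, -1.0]]
force: [-2.8, -1.2, 5.2]
finger_gap: 0.413
```

drive_tool:
  targets:
    - [[0,0,0],0]
  jaw: 0.37

```text
t: 4.7
position: [0.505, -0.0857, 0.1553]
tcp_rot: [[-0.198, 0.98, 0.001], [0.98, 0.198, 0.0], [-0.0, 0.001, -1.0]]
force: [-2.5, -0.6, 6.2]
finger_gap: 0.387
```

drive_tool:
  targets:
    - [[0,0,0],0]

```text
t: 4.82
position: [0.505, -0.0857, 0.1554]
tcp_rot: [[-0.198, 0.98, 0.001], [0.98, 0.198, 0.0], [-0.0, 0.001, -1.0]]
force: [-2.6, -0.9, 7.1]
finger_gap: 0.377
```

```bash
python3 -c "
from h import *
st();print(get_state()['ft_torque'])"
```

```text
4.83 [ 0.505  -0.0857  0.1554] F rail [-2.77 -0.4   7.09] gap 0.3773 tilt [ 0.001  0.    -1.   ] yaw 0.1989
[-0.14043544  0.72678293  0.02950698]
```

drive_tool:
  targets:
    - [[0,0,0],0]
    - [[0,0,0],0]
  jaw: 0.37

```text
t: 5.08
position: [0.5051, -0.0858, 0.1555]
tcp_rot: [[-0.198, 0.98, 0.001], [0.98, 0.198, 0.0], [-0.0, 0.001, -1.0]]
force: [-1.1, -0.4, 6.3]
finger_gap: 0.372
```

drive_tool:
  targets:
    - [[0,0,0],0]
    - [[0,0,0],0]
    - [[0,0,0],0]
  jaw: 0.33

```text
t: 5.45
position: [0.5055, -0.0857, 0.1559]
tcp_rot: [[-0.198, 0.98, 0.002], [0.98, 0.198, 0.0], [-0.0, 0.002, -1.0]]
force: [-2.5, 0.1, 10.7]
finger_gap: 0.339
```

```bash
python3 -c "
from h import *
st();print(get_state()['ft_torque'])
import cv2
p=optics.snapshot('side'); a=p['img'][:,:,::-1]; cv2.imwrite('pics/side3z.png',cv2.resize(a[180:280,220:320],(600,600),interpolation=cv2.INTER_CUBIC))
"
```

```text
5.45 [ 0.5055 -0.0857  0.1559] F rail [-2.39  0.59 10.68] gap 0.3385 tilt [ 0.002  0.    -1.   ] yaw 0.199
[-0.12949617  0.66319633  0.01857857]
```

View pics/side3z.png

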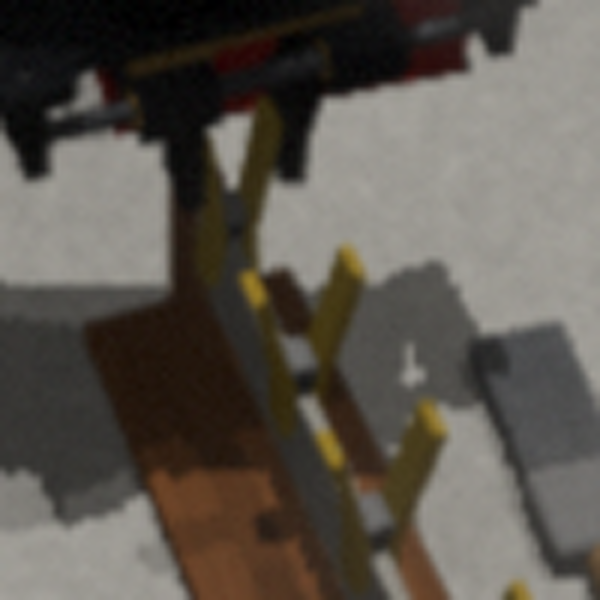

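drive_tool:
  targets:
    - [[0,0,0],0]
    - [[0,0,0],0]
    - [[0,0,0],0]
    - [[0,0,0],0]
    - [[0,0,0],0]
  jaw: 0.72

```text
t: 6.12
position: [0.5047, -0.0856, 0.155]
tcp_rot: [[-0.198, 0.98, 0.0], [0.98, 0.198, -0.0], [-0.0, 0.0, -1.0]]
force: [-0.0, 0.1, 0.5]
finger_gap: 0.705
```

```bash
python3 -c "
from h import *
st();go(.5181,-.1556,.155)"
```

```text
6.12 [ 0.5047 -0.0856  0.155 ] F rail [-0.01  0.15  0.51] gap 0.7053 tilt [ 0. -0. -1.] yaw 0.1991
shift mm [-71.2  -0.7  -0. ] spin 0.003 dist 71
```

drive_tool:
  targets:
    - [[-36,-0.6,0],0.003]
    - [[-71.2,-1.2,0],0.003]
    - [[-71.2,-1.2,0],0.003]
  jaw: 0.65

```text
t: 6.5
position: [0.5174, -0.1587, 0.1551]
tcp_rot: [[-0.191, 0.982, 0.0], [0.982, 0.191, -0.002], [-0.002, -0.0, -1.0]]
force: [0.4, 0.3, -0.3]
finger_gap: 0.652
```

drive_tool:
  targets:
    - [[0,0,0],0]
    - [[0,0,0],0]
    - [[0,0,0],0]
    - [[0,0,0],0]
  jaw: 0.44

```text
t: 7.0
position: [0.5175, -0.1552, 0.155]
tcp_rot: [[-0.195, 0.981, -0.0], [0.981, 0.195, 0.0], [0.0, 0.0, -1.0]]
force: [-0.2, 0.5, 1.3]
finger_gap: 0.443
```

drive_tool:
  targets:
    - [[0,0,0],0]
    - [[0,0,0],0]
    - [[0,0,0],0]
  jaw: 0.37

```text
t: 7.38
position: [0.5181, -0.1558, 0.1558]
tcp_rot: [[-0.195, 0.981, 0.001], [0.981, 0.195, 0.0], [-0.0, 0.001, -1.0]]
force: [-2.1, -0.3, 7.6]
finger_gap: 0.375
```

drive_tool:
  targets:
    - [[0,0,0],0]
    - [[0,0,0],0]
    - [[0,0,0],0]
  jaw: 0.33

```text
t: 7.75
position: [0.5185, -0.1559, 0.1563]
tcp_rot: [[-0.195, 0.981, 0.002], [0.981, 0.195, 0.0], [-0.0, 0.002, -1.0]]
force: [-0.9, 0.6, 11.2]
finger_gap: 0.329
```

```bash
python3 -c "
from h import *
st();print(get_state()['ft_torque'])"
```

```text
7.75 [ 0.5185 -0.1559  0.1563] F rail [-0.82  0.73 11.23] gap 0.3294 tilt [ 0.002  0.    -1.   ] yaw 0.196
[ 0.09176958  0.34939999 -0.03395856]
```

Pegs a and b feel alike, with Fz about 11 N at gap 0.33. On to c.

drive_tool:
  targets:
    - [[0,0,0],0]
    - [[0,0,0],0]
    - [[0,0,0],0]
    - [[0,0,0],0]
    - [[0,0,0],0]
  jaw: 0.72

```text
t: 8.38
position: [0.5175, -0.1557, 0.1549]
tcp_rot: [[-0.195, 0.981, -0.0], [0.981, 0.195, -0.0], [-0.0, -0.0, -1.0]]
force: [-0.0, 1.0, 0.7]
finger_gap: 0.704
```

```bash
python3 -c "
from h import *
st();go(.5314,-.2228,.155)"
```

```text
8.38 [ 0.5175 -0.1557  0.1549] F rail [0.19 0.96 0.75] gap 0.7042 tilt [-0. -0. -1.] yaw 0.1959
shift mm [-68.5   0.6  -0.1] spin -0.0 dist 69
```

drive_tool:
  targets:
    - [[-36,0,0],0]
    - [[-68.5,0,0],0]
    - [[-68.5,0,0],0]
  jaw: 0.65

```text
t: 8.75
position: [0.5305, -0.2257, 0.155]
tcp_rot: [[-0.191, 0.982, -0.0], [0.982, 0.191, -0.002], [-0.002, -0.001, -1.0]]
force: [-0.4, 0.5, -0.0]
finger_gap: 0.655
```

drive_tool:
  targets:
    - [[0,0,0],0]
    - [[0,0,0],0]
    - [[0,0,0],0]
    - [[0,0,0],0]
  jaw: 0.44

```text
t: 9.25
position: [0.531, -0.2224, 0.155]
tcp_rot: [[-0.195, 0.981, 0.0], [0.981, 0.195, 0.0], [0.0, 0.0, -1.0]]
force: [-0.0, -0.3, -0.7]
finger_gap: 0.448
```

drive_tool:
  targets:
    - [[0,0,0],0]
    - [[0,0,0],0]
    - [[0,0,0],0]
  jaw: 0.37

```text
t: 9.62
position: [0.5311, -0.223, 0.1553]
tcp_rot: [[-0.195, 0.981, 0.001], [0.981, 0.195, -0.0], [-0.0, 0.001, -1.0]]
force: [-0.4, 0.1, 4.2]
finger_gap: 0.376
```

drive_tool:
  targets:
    - [[0,0,0],0]
    - [[0,0,0],0]
    - [[0,0,0],0]
  jaw: 0.33

```text
t: 10.0
position: [0.531, -0.223, 0.1552]
tcp_rot: [[-0.195, 0.981, 0.0], [0.981, 0.195, -0.0], [-0.0, 0.0, -1.0]]
force: [0.4, -1.4, 6.2]
finger_gap: 0.329
```

```bash
python3 -c "
from h import *
st();print(get_state()['ft_torque'])"
```

```text
10.0 [ 0.531  -0.223   0.1552] F rail [ 0.09 -1.44  6.22] gap 0.3288 tilt [ 0. -0. -1.] yaw 0.1959
[-0.09361312 -0.01314562  0.06268387]
```

drive_tool:
  targets:
    - [[0,0,0],0]
    - [[0,0,0],0]
    - [[0,0,0],0]
    - [[0,0,0],0]
    - [[0,0,0],0]
  jaw: 0.72

```text
t: 10.62
position: [0.5308, -0.2229, 0.1549]
tcp_rot: [[-0.195, 0.981, -0.0], [0.981, 0.195, -0.0], [0.0, -0.0, -1.0]]
force: [-0.6, 0.2, 0.7]
finger_gap: 0.704
```

```bash
python3 -c "
from h import *
st();go(.5452,-.2924,.155)"
```

```text
10.62 [ 0.5308 -0.2229  0.1549] F rail [-0.56  0.32  0.72] gap 0.7037 tilt [-0. -0. -1.] yaw 0.1959
shift mm [-71.    0.6  -0.1] spin -0.0 dist 71
```

drive_tool:
  targets:
    - [[-36,0,0],0]
    - [[-71,0.3,0],0]
    - [[-71,0.3,0],0]
  jaw: 0.65

```text
t: 11.0
position: [0.5443, -0.2955, 0.155]
tcp_rot: [[-0.191, 0.982, -0.0], [0.982, 0.191, -0.002], [-0.002, -0.001, -1.0]]
force: [-0.4, 0.7, -0.9]
finger_gap: 0.653
```

drive_tool:
  targets:
    - [[0,0,0],0]
    - [[0,0,0],0]
    - [[0,0,0],0]
    - [[0,0,0],0]
  jaw: 0.44

```text
t: 11.5
position: [0.5451, -0.292, 0.1551]
tcp_rot: [[-0.195, 0.981, 0.0], [0.981, 0.195, 0.0], [0.0, 0.0, -1.0]]
force: [0.2, 0.3, -0.1]
finger_gap: 0.448
```

drive_tool:
  targets:
    - [[0,0,0],0]
    - [[0,0,0],0]
    - [[0,0,0],0]
  jaw: 0.37

```text
t: 11.88
position: [0.5452, -0.2926, 0.1553]
tcp_rot: [[-0.195, 0.981, 0.001], [0.981, 0.195, -0.0], [-0.0, 0.001, -1.0]]
force: [0.2, 0.3, 4.0]
finger_gap: 0.369
```

drive_tool:
  targets:
    - [[0,0,0],0]
    - [[0,0,0],0]
    - [[0,0,0],0]
  jaw: 0.33

```text
t: 12.25
position: [0.5451, -0.2926, 0.1552]
tcp_rot: [[-0.195, 0.981, 0.0], [0.981, 0.195, -0.0], [-0.0, 0.0, -1.0]]
force: [-0.1, 0.5, 5.5]
finger_gap: 0.332
```

```bash
python3 -c "
from h import *
st();print(get_state()['ft_torque'])"
```

```text
12.25 [ 0.5451 -0.2926  0.1552] F rail [0.04 0.53 5.52] gap 0.3317 tilt [ 0. -0. -1.] yaw 0.1959
[-0.07341812  0.02400055 -0.01366172]
```

Two groups show up: a and b at about 11 N, c and d at about 6 N. These are friction readings, so I'll do a direct check on d. I'll open just clear of the handles and push one handle sideways a few mm, reading the lateral force.

drive_tool:
  targets:
    - [[0,0,0],0]
    - [[0,0,0],0]
    - [[0,0,0],0]
  jaw: 0.46

```text
t: 12.62
position: [0.5448, -0.2922, 0.1546]
tcp_rot: [[-0.195, 0.981, -0.001], [0.981, 0.195, 0.0], [0.0, -0.001, -1.0]]
force: [0.4, -0.3, -0.3]
finger_gap: 0.453
```

drive_tool:
  targets:
    - [[0,1.5,0],0]
    - [[0,3,0],0]
    - [[0,3,0],0]

```text
t: 13.0
position: [0.5479, -0.292, 0.155]
tcp_rot: [[-0.195, 0.981, -0.0], [0.981, 0.195, -0.0], [-0.0, -0.0, -1.0]]
force: [-1.2, -0.5, 2.1]
finger_gap: 0.457
```

drive_tool:
  targets:
    - [[0,1,0],0]
    - [[0,1,0],0]

```text
t: 13.25
position: [0.5489, -0.2918, 0.155]
tcp_rot: [[-0.195, 0.981, 0.0], [0.981, 0.195, -0.0], [-0.0, -0.0, -1.0]]
force: [-1.3, -0.6, 2.7]
finger_gap: 0.466
```

drive_tool:
  targets:
    - [[0,1,0],0]
    - [[0,1,0],0]

```text
t: 13.5
position: [0.55, -0.2915, 0.155]
tcp_rot: [[-0.195, 0.981, 0.0], [0.981, 0.195, -0.0], [-0.0, 0.0, -1.0]]
force: [-0.9, -0.0, 3.0]
finger_gap: 0.461
```

d gives about 1.2 N for about 3 mm of handle deflection, where a firm peg would need about 11 N, so d is weak. Next I'll re-centre, squeeze fully and lift it straight off.

drive_tool:
  targets:
    - [[0,-4.7,0],0]
    - [[0,-4.7,0],0]

```text
t: 13.75
position: [0.545, -0.2925, 0.1549]
tcp_rot: [[-0.194, 0.981, 0.0], [0.981, 0.194, 0.0], [0.0, 0.0, -1.0]]
force: [-0.9, 0.2, -0.5]
finger_gap: 0.456
```

drive_tool:
  targets:
    - [[0,0,0],0]
    - [[0,0,0],0]
    - [[0,0,0],0]
    - [[0,0,0],0]
    - [[0,0,0],0]
  jaw: 0

```text
t: 14.38
position: [0.546, -0.2926, 0.1558]
tcp_rot: [[-0.195, 0.981, 0.002], [0.981, 0.195, -0.001], [-0.001, 0.002, -1.0]]
force: [0.1, 0.2, 7.1]
finger_gap: 0.2
```

drive_tool:
  targets:
    - [[0,0,0],0]
    - [[0,0,0],0]

```text
t: 14.62
position: [0.546, -0.2926, 0.1558]
tcp_rot: [[-0.195, 0.981, 0.002], [0.981, 0.195, -0.001], [-0.001, 0.002, -1.0]]
force: [0.6, 0.7, 5.5]
finger_gap: 0.201
```

```bash
python3 -c "
from h import *
st()
import cv2
for n,sl in [('side',(slice(200,350),slice(230,380))),('top',(slice(120,230),slice(290,400)))]:
  p=optics.snapshot(n); a=p['img'][:,:,::-1]; cv2.imwrite(f'pics/{n}4z.png',cv2.resize(a[sl],(600,600),interpolation=cv2.INTER_CUBIC))
"
```

```text
14.62 [ 0.546  -0.2926  0.1558] F rail [0.7  0.55 5.49] gap 0.2015 tilt [ 0.002 -0.001 -1.   ] yaw 0.1962
```

View pics/side4z.png

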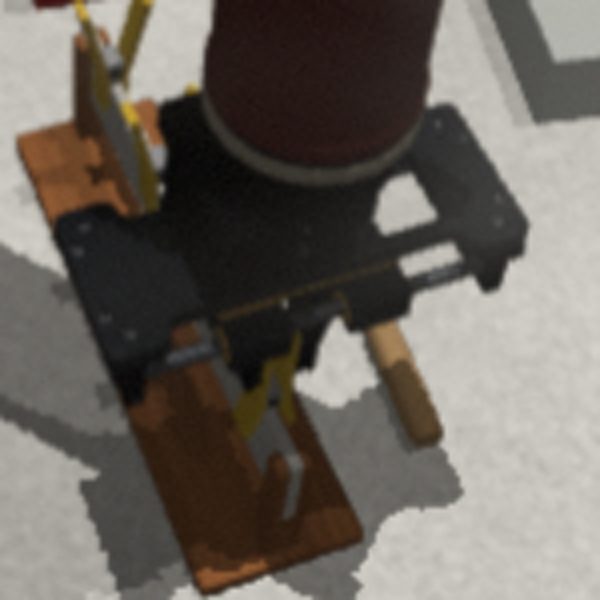

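Gap 0.20 is about 17.5 mm, the full stop. The peg's jaws stand open on both sides of the slat, at crop (245,415) and (290,405). Lifting.

drive_tool:
  targets:
    - [[0,0,-8],0]
    - [[0,0,-20],0]
    - [[0,0,-40],0]
    - [[0,0,-80],0]
    - [[0,0,-115],0]

```text
t: 15.35
position: [0.5452, -0.2927, 0.2726]
tcp_rot: [[-0.194, 0.981, 0.001], [0.981, 0.194, -0.001], [-0.001, 0.001, -1.0]]
force: [1.2, -0.6, -0.7]
finger_gap: 0.204
```

```bash
python3 -c "
from h import *
st(); go(.548,.105,.27,.108)
import cv2
for n,sl in [('side',(slice(130,350),slice(210,430))),]:
  p=optics.snapshot(n); a=p['img'][:,:,::-1]; cv2.imwrite(f'pics/{n}5z.png',cv2.resize(a[sl],(600,600),interpolation=cv2.INTER_CUBIC))
"
```

```text
15.35 [ 0.5452 -0.2927  0.2726] F rail [ 1.08 -0.82 -0.69] gap 0.204 tilt [ 0.001 -0.001 -1.   ] yaw 0.1956
shift mm [389.6  80.    2.4] spin 0.088 dist 398
```

View pics/side5z.png

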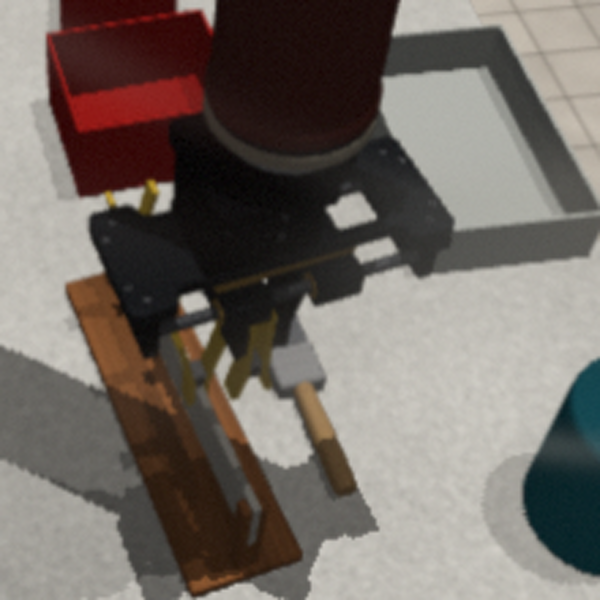

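The peg is held at crop (255,360) and its spot on the rail is empty. Carrying it to the tub at height.

drive_tool:
  targets:
    - [[40,8,0],0.01]
    - [[95,20,0],0.02]
    - [[150,31,0],0.035]
    - [[205,42,0],0.045]
    - [[260,53,0],0.06]

```text
t: 16.02
position: [0.5465, -0.0255, 0.2712]
tcp_rot: [[-0.135, 0.991, 0.002], [0.991, 0.135, 0.001], [0.0, 0.002, -1.0]]
force: [1.1, -0.5, -0.2]
finger_gap: 0.2
```

```bash
python3 -c "
from h import *
st(); go(.548,.105,.27,.108)"
```

```text
16.02 [ 0.5465 -0.0255  0.2712] F rail [ 0.99 -0.66 -0.25] gap 0.1998 tilt [ 0.002  0.001 -1.   ] yaw 0.1352
shift mm [129.1  19.    1.3] spin 0.027 dist 131
```

drive_tool:
  targets:
    - [[50,7,0],0.01]
    - [[95,14,0],0.02]
    - [[120,17,0],0.027]
    - [[126,18,0],0.027]
    - [[126,18,0],0.027]

```text
t: 16.65
position: [0.5476, 0.0993, 0.2705]
tcp_rot: [[-0.108, 0.994, 0.001], [0.994, 0.108, -0.0], [-0.0, 0.001, -1.0]]
force: [-0.0, -0.2, -0.7]
finger_gap: 0.202
```

```bash
python3 -c "
from h import *
st(); go(.548,.105,.115,.108)
import cv2
for n,sl in [('side',(slice(60,260),slice(180,380))),]:
  p=optics.snapshot(n); a=p['img'][:,:,::-1]; cv2.imwrite(f'pics/{n}6z.png',cv2.resize(a[sl],(600,600),interpolation=cv2.INTER_CUBIC))
"
```

```text
16.65 [0.5476 0.0993 0.2705] F rail [-0.04 -0.19 -0.75] gap 0.2016 tilt [ 0.001 -0.    -1.   ] yaw 0.1085
shift mm [  5.7   0.9 155.5] spin 0.0 dist 156
```

View pics/side6z.png

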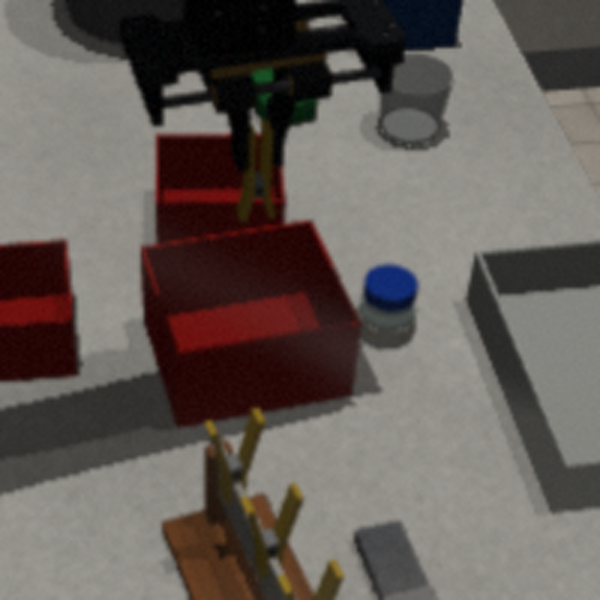

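```bash
python3 -c "
from h import *
P=optics.snapshot('side')
for X in [(.08,.07),(.08,-.07),(-.08,-.07),(-.08,.07)]:
  u=proj(P,railpt((.5484,.1302,.1077),(*X,.09))); print((u-[180,60])*3)
"
```

```text
[309.65428723 217.41418648]
[359.32994994 321.7748877 ]
[172.97774601 354.91121457]
[136.59988824 245.40901522]
```

drive_tool:
  targets:
    - [[5.7,0.9,45],0]
    - [[5.7,0.9,90],0]
    - [[5.7,0.9,125],0]
    - [[5.7,0.9,153],0]
    - [[5.7,0.9,155],0]

```text
t: 17.38
position: [0.5466, 0.1043, 0.1135]
tcp_rot: [[-0.107, 0.994, -0.003], [0.994, 0.107, -0.002], [-0.002, -0.003, -1.0]]
force: [0.4, 0.5, 0.0]
finger_gap: 0.199
```

```bash
python3 -c "
from h import *
st()
import cv2
for n,sl in [('side',(slice(60,260),slice(180,380))),]:
  p=optics.snapshot(n); a=p['img'][:,:,::-1]; cv2.imwrite(f'pics/{n}7z.png',cv2.resize(a[sl],(600,600),interpolation=cv2.INTER_CUBIC))
"
```

```text
17.38 [0.5466 0.1043 0.1135] F rail [0.45 0.37 0.03] gap 0.1994 tilt [-0.003 -0.002 -1.   ] yaw 0.1071
```

View pics/side7z.png

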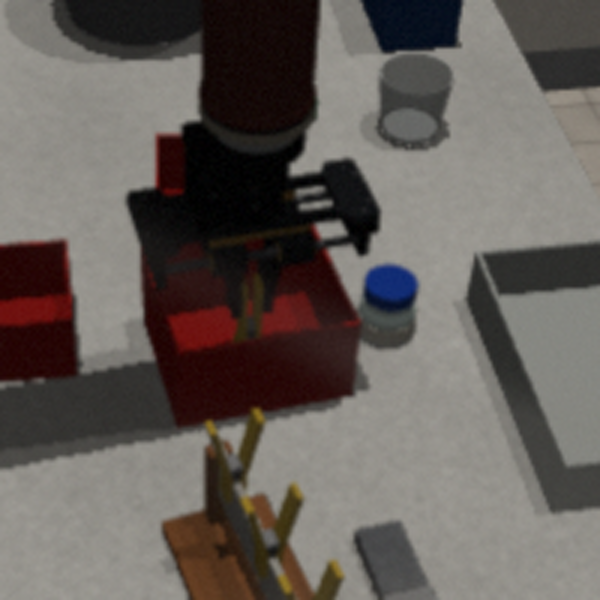

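The peg is inside the tub, and the tub fit agrees with the side view. Lowering a bit more, releasing, and rising.

drive_tool:
  targets:
    - [[0,0,15],0]
    - [[0,0,15],0]

```text
t: 17.68
position: [0.5474, 0.1058, 0.0996]
tcp_rot: [[-0.109, 0.994, -0.001], [0.994, 0.109, -0.0], [-0.0, -0.001, -1.0]]
force: [0.5, 0.1, 0.2]
finger_gap: 0.201
```

drive_tool:
  targets:
    - [[0,0,0],0]
    - [[0,0,0],0]
    - [[0,0,0],0]
    - [[0,0,0],0]
    - [[0,0,0],0]
  jaw: 0.7

```text
t: 18.3
position: [0.5477, 0.106, 0.1]
tcp_rot: [[-0.109, 0.994, 0.0], [0.994, 0.109, -0.0], [-0.0, 0.0, -1.0]]
force: [0.5, -0.0, -0.1]
finger_gap: 0.66
```

drive_tool:
  targets:
    - [[0,0,0],0]
    - [[0,0,-20],0]
    - [[0,0,-60],0]
    - [[0,0,-110],0]
    - [[0,0,-160],0]
  jaw: 0.75

```text
t: 18.92
position: [0.5474, 0.1058, 0.2615]
tcp_rot: [[-0.109, 0.994, -0.0], [0.994, 0.109, -0.0], [-0.0, -0.0, -1.0]]
force: [0.1, 0.5, 0.4]
finger_gap: 0.75
```

```bash
python3 -c "
from h import *
st(); go(.531,-.2228,.26)
import cv2
for n,sl in [('side',(slice(60,260),slice(180,380))),]:
  p=optics.snapshot(n); a=p['img'][:,:,::-1]; cv2.imwrite(f'pics/{n}8z.png',cv2.resize(a[sl],(600,600),interpolation=cv2.INTER_CUBIC))
"
```

```text
18.93 [0.5474 0.1058 0.2615] F rail [0.15 0.5  0.38] gap 0.7498 tilt [-0. -0. -1.] yaw 0.1088
shift mm [-324.9  -52.     1.5] spin -0.087 dist 329
```

View pics/side8z.png

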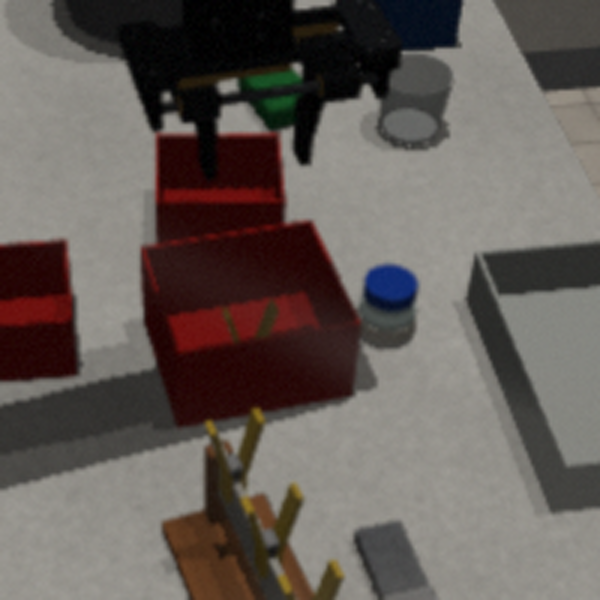

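The peg is in the tub at crop (248,320). Back to c for the same direct check.

drive_tool:
  targets:
    - [[-45,-8,0],-0.02]
    - [[-100,-16,0],-0.04]
    - [[-157,-26,0],-0.06]
    - [[-213,-35,0],-0.087]
    - [[-270,-43,0],-0.087]

```text
t: 19.6
position: [0.534, -0.1687, 0.26]
tcp_rot: [[-0.196, 0.981, 0.001], [0.981, 0.196, 0.0], [0.0, 0.001, -1.0]]
force: [0.7, -0.3, -0.3]
finger_gap: 0.753
```

```bash
python3 -c "
from h import *
st(); go(.531,-.2228,.26)"
```

```text
19.6 [ 0.534  -0.1687  0.26  ] F rail [ 0.62 -0.39 -0.32] gap 0.7527 tilt [ 0.001  0.    -1.   ] yaw 0.1968
shift mm [-52.4 -13.5   0. ] spin 0.001 dist 54
```

drive_tool:
  targets:
    - [[-35,-9,0],0]
    - [[-50.5,-13.5,0],0]
    - [[-50.5,-13.5,0],0]
    - [[-50.5,-13.5,0],0]

```text
t: 20.1
position: [0.5314, -0.2172, 0.2597]
tcp_rot: [[-0.197, 0.98, -0.0], [0.98, 0.197, 0.001], [0.001, -0.0, -1.0]]
force: [0.4, -0.0, 0.0]
finger_gap: 0.746
```

```bash
python3 -c "
from h import *
st(); go(.531,-.2228,.155)"
```

```text
20.1 [ 0.5314 -0.2172  0.2597] F rail [ 0.42 -0.12  0.04] gap 0.7461 tilt [-0.     0.001 -1.   ] yaw 0.1984
shift mm [ -5.5  -1.5 104.7] spin 0.002 dist 105
```

drive_tool:
  targets:
    - [[-5.5,-1.5,0],0.002]
    - [[-5.5,-1.5,40],0.002]
    - [[-5.5,-1.5,80],0.002]
    - [[-5.5,-1.5,104.7],0.002]
    - [[-5.5,-1.5,104.7],0.002]

```text
t: 20.72
position: [0.5296, -0.2239, 0.1538]
tcp_rot: [[-0.194, 0.981, -0.003], [0.981, 0.194, 0.001], [0.001, -0.003, -1.0]]
force: [0.0, -0.4, -0.2]
finger_gap: 0.75
```

drive_tool:
  targets:
    - [[0,0,0],0]
    - [[0,0,0],0]
    - [[0,0,0],0]
    - [[0,0,0],0]
    - [[0,0,0],0]
  jaw: 0.46

```text
t: 21.35
position: [0.5305, -0.2249, 0.1554]
tcp_rot: [[-0.193, 0.981, 0.0], [0.981, 0.193, -0.0], [-0.0, 0.0, -1.0]]
force: [0.6, -0.2, 0.4]
finger_gap: 0.465
```

```bash
python3 -c "
from h import *
st(); go(.531,-.2228,.155)"
```

```text
21.35 [ 0.5305 -0.2249  0.1554] F rail [ 0.53 -0.32  0.38] gap 0.4646 tilt [ 0. -0. -1.] yaw 0.194
shift mm [2.  0.9 0.4] spin -0.002 dist 2
```

drive_tool:
  targets:
    - [[2,2,0],0]
    - [[2,3.9,0],0]
    - [[2,3.9,0],0]

```text
t: 21.72
position: [0.5339, -0.2222, 0.1552]
tcp_rot: [[-0.193, 0.981, -0.0], [0.981, 0.193, -0.0], [0.0, -0.0, -1.0]]
force: [-1.4, 1.5, 0.5]
finger_gap: 0.458
```

drive_tool:
  targets:
    - [[0,2,0],0]
    - [[0,2,0],0]

```text
t: 21.98
position: [0.536, -0.2219, 0.1553]
tcp_rot: [[-0.193, 0.981, -0.0], [0.981, 0.193, -0.0], [-0.0, -0.0, -1.0]]
force: [-0.9, -0.7, 1.5]
finger_gap: 0.46
```

c also gives only about 1 N. For a firm reference I'll do the same sideways push, but smaller, on b before taking c.

drive_tool:
  targets:
    - [[0,-5,0],0]
    - [[0,-5,0],0]
    - [[0,-5,0],0]
    - [[0,-5,0],0]
  jaw: 0.72

```text
t: 22.48
position: [0.5311, -0.2227, 0.1553]
tcp_rot: [[-0.193, 0.981, 0.0], [0.981, 0.193, -0.0], [-0.0, 0.0, -1.0]]
force: [0.5, 0.7, 0.5]
finger_gap: 0.711
```

```bash
python3 -c "
from h import *
st(); go(.5175,-.1556,.155)"
```

```text
22.48 [ 0.5311 -0.2227  0.1553] F rail [0.66 0.55 0.52] gap 0.7112 tilt [ 0. -0. -1.] yaw 0.1941
shift mm [68.5 -0.4  0.3] spin -0.002 dist 68
```

drive_tool:
  targets:
    - [[36,0,0],0]
    - [[68,-0.4,0],0]
    - [[68,-0.4,0],0]
    - [[68,-0.4,0],0]

```text
t: 22.98
position: [0.5177, -0.1566, 0.1555]
tcp_rot: [[-0.193, 0.981, 0.001], [0.981, 0.193, -0.0], [-0.0, 0.001, -1.0]]
force: [-0.6, -0.3, -0.7]
finger_gap: 0.72
```

drive_tool:
  targets:
    - [[0,0,0],0]
    - [[0,0,0],0]
    - [[0,0,0],0]
    - [[0,0,0],0]
  jaw: 0.46

```text
t: 23.48
position: [0.5175, -0.1564, 0.1552]
tcp_rot: [[-0.193, 0.981, -0.0], [0.981, 0.193, -0.0], [-0.0, -0.0, -1.0]]
force: [1.1, 0.2, -0.3]
finger_gap: 0.466
```

drive_tool:
  targets:
    - [[0,1.5,0],0]
    - [[0,3,0],0]
    - [[0,3,0],0]

```text
t: 23.85
position: [0.5198, -0.1558, 0.1551]
tcp_rot: [[-0.192, 0.981, -0.001], [0.981, 0.192, -0.0], [0.0, -0.001, -1.0]]
force: [-5.4, -1.3, 2.7]
finger_gap: 0.463
```

drive_tool:
  targets:
    - [[0,1,0],0]
    - [[0,1,0],0]

```text
t: 24.1
position: [0.5207, -0.1557, 0.1551]
tcp_rot: [[-0.192, 0.981, -0.002], [0.981, 0.192, -0.0], [0.0, -0.002, -1.0]]
force: [-5.6, -1.3, 3.6]
finger_gap: 0.461
```

b pushes back with 5.7 N against about 1.2 N for c and d, a ratio of about 4.5, so b is firm. a had the same squeeze reading as b. Back to c to take it off.

drive_tool:
  targets:
    - [[0,-3.8,0],0]
    - [[0,-3.8,0],0]
    - [[0,-3.8,0],0]
    - [[0,-3.8,0],0]
  jaw: 0.72

```text
t: 24.6
position: [0.5179, -0.156, 0.1554]
tcp_rot: [[-0.193, 0.981, 0.0], [0.981, 0.193, -0.0], [-0.0, 0.0, -1.0]]
force: [0.3, 0.4, -0.2]
finger_gap: 0.703
```

```bash
python3 -c "
from h import *
st(); go(.531,-.2228,.155)"
```

```text
24.6 [ 0.5179 -0.156   0.1554] F rail [ 0.38  0.31 -0.22] gap 0.7034 tilt [ 0. -0. -1.] yaw 0.1942
shift mm [-68.1  -0.1   0.4] spin -0.002 dist 68
```

drive_tool:
  targets:
    - [[-36,0,0],0]
    - [[-68,0,0],0]
    - [[-68,0,0],0]
    - [[-68,0,0],0]
    - [[-68,0,0],0]

```text
t: 25.22
position: [0.5309, -0.2217, 0.1552]
tcp_rot: [[-0.194, 0.981, -0.0], [0.981, 0.194, 0.001], [0.001, 0.0, -1.0]]
force: [0.5, 0.5, -0.2]
finger_gap: 0.721
```

drive_tool:
  targets:
    - [[0,0,0],0]
    - [[0,0,0],0]
    - [[0,0,0],0]
    - [[0,0,0],0]
    - [[0,0,0],0]
  jaw: 0

```text
t: 25.85
position: [0.5312, -0.2231, 0.1558]
tcp_rot: [[-0.193, 0.981, 0.001], [0.981, 0.193, -0.0], [-0.001, 0.001, -1.0]]
force: [0.0, -0.1, 5.5]
finger_gap: 0.238
```

drive_tool:
  targets:
    - [[0,0,0],0]
    - [[0,0,0],0]
    - [[0,0,0],0]
    - [[0,0,0],0]
    - [[0,0,0],0]

```text
t: 26.48
position: [0.5314, -0.2231, 0.1561]
tcp_rot: [[-0.193, 0.981, 0.002], [0.981, 0.193, -0.0], [-0.001, 0.002, -1.0]]
force: [-0.1, 0.6, 5.6]
finger_gap: 0.2
```

```bash
python3 -c "
from h import *
st()
import cv2
for n,sl in [('side',(slice(180,330),slice(210,360)))]:
  p=optics.snapshot(n); a=p['img'][:,:,::-1]; cv2.imwrite(f'pics/{n}9z.png',cv2.resize(a[sl],(600,600),interpolation=cv2.INTER_CUBIC))
"
```

```text
26.48 [ 0.5314 -0.2231  0.1561] F rail [0.07 0.6  5.56] gap 0.2002 tilt [ 0.002 -0.    -1.   ] yaw 0.194
```

View pics/side9z.png

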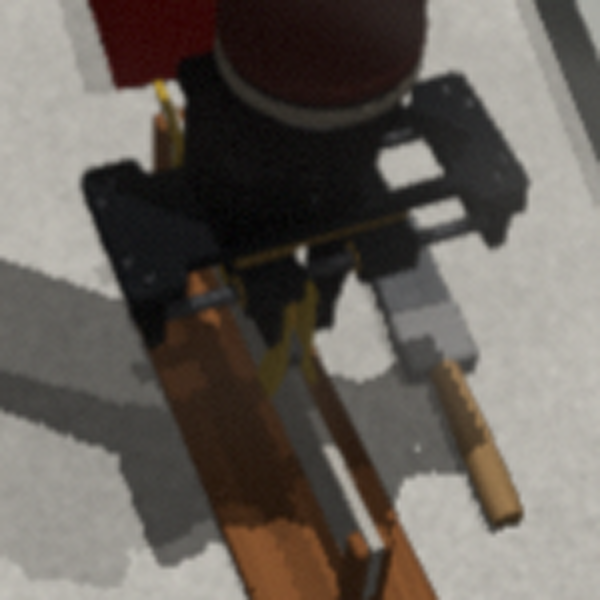

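Full squeeze reached at gap 0.20, with the jaws open at crop (270,385) and (308,370). Lifting.

drive_tool:
  targets:
    - [[0,0,-8],0]
    - [[0,0,-20],0]
    - [[0,0,-40],0]
    - [[0,0,-80],0]
    - [[0,0,-115],0]

```text
t: 27.15
position: [0.5308, -0.2231, 0.2729]
tcp_rot: [[-0.192, 0.981, 0.001], [0.981, 0.192, -0.0], [-0.0, 0.001, -1.0]]
force: [0.8, 0.3, -0.4]
finger_gap: 0.198
```

```bash
python3 -c "
from h import *
st(); go(.548,.155,.27,.108)
"
```

```text
27.15 [ 0.5308 -0.2231  0.2729] F rail [ 0.87  0.17 -0.38] gap 0.1976 tilt [ 0.001 -0.    -1.   ] yaw 0.1936
shift mm [367.8  89.7   2.8] spin 0.086 dist 379
```

drive_tool:
  targets:
    - [[40,10,0],0.01]
    - [[95,23,0],0.02]
    - [[150,36,0],0.035]
    - [[205,50,0],0.045]
    - [[260,63,0],0.06]

```text
t: 27.78
position: [0.5425, 0.046, 0.2719]
tcp_rot: [[-0.133, 0.991, 0.002], [0.991, 0.133, 0.001], [0.001, 0.002, -1.0]]
force: [1.2, 0.4, -0.7]
finger_gap: 0.204
```

```bash
python3 -c "
from h import *
st(); go(.548,.155,.27,.108)"
```

```text
27.77 [0.5425 0.046  0.2719] F rail [ 1.24  0.12 -0.67] gap 0.2037 tilt [ 0.002  0.001 -1.   ] yaw 0.1332
shift mm [107.3  19.9   2. ] spin 0.025 dist 109
```

drive_tool:
  targets:
    - [[45,9,0],0.01]
    - [[85,15,0],0.02]
    - [[103,19,0],0.025]
    - [[103,19,0],0.025]
    - [[103,19,0],0.025]

```text
t: 28.4
position: [0.5479, 0.1468, 0.2707]
tcp_rot: [[-0.106, 0.994, 0.0], [0.994, 0.106, -0.001], [-0.001, 0.0, -1.0]]
force: [0.1, -0.6, 0.6]
finger_gap: 0.2
```

```bash
python3 -c "
from h import *
st(); go(.548,.155,.1,.108)
import cv2
for n,sl in [('side',(slice(60,260),slice(180,380))),]:
  p=optics.snapshot(n); a=p['img'][:,:,::-1]; cv2.imwrite(f'pics/{n}10z.png',cv2.resize(a[sl],(600,600),interpolation=cv2.INTER_CUBIC))
"
```

```text
28.4 [0.5479 0.1468 0.2707] F rail [-0.03 -0.61  0.62] gap 0.1995 tilt [ 0.    -0.001 -1.   ] yaw 0.1066
shift mm [  8.2   0.9 170.7] spin -0.001 dist 171
```

View pics/side10z.png

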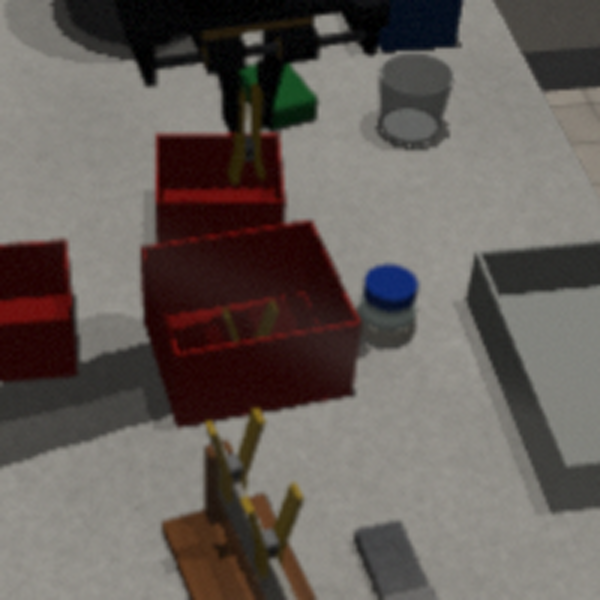

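drive_tool:
  targets:
    - [[11,0.9,0],0]
    - [[11,0.9,45],0]
    - [[11,0.9,95],0]
    - [[11,0.9,140],0]
    - [[11,0.9,165],0]

```text
t: 29.08
position: [0.5461, 0.1598, 0.1029]
tcp_rot: [[-0.108, 0.994, -0.002], [0.994, 0.108, -0.001], [-0.001, -0.003, -1.0]]
force: [0.1, -1.1, 0.5]
finger_gap: 0.198
```

drive_tool:
  targets:
    - [[0,0,5],0]
    - [[0,0,5],0]

```text
t: 29.32
position: [0.5477, 0.1601, 0.1009]
tcp_rot: [[-0.108, 0.994, 0.001], [0.994, 0.108, 0.0], [0.0, 0.001, -1.0]]
force: [-0.3, 1.3, 1.1]
finger_gap: 0.201
```

drive_tool:
  targets:
    - [[0,0,0],0]
    - [[0,0,0],0]
    - [[0,0,0],0]
    - [[0,0,0],0]
    - [[0,0,0],0]
  jaw: 0.7

```text
t: 29.95
position: [0.5473, 0.1601, 0.1003]
tcp_rot: [[-0.109, 0.994, 0.0], [0.994, 0.109, -0.0], [-0.0, 0.0, -1.0]]
force: [-1.0, 0.5, -0.1]
finger_gap: 0.658
```

drive_tool:
  targets:
    - [[0,0,0],0]
    - [[0,0,-20],0]
    - [[0,0,-60],0]
    - [[0,0,-110],0]
    - [[0,0,-160],0]

```text
t: 30.58
position: [0.547, 0.1599, 0.2618]
tcp_rot: [[-0.109, 0.994, -0.0], [0.994, 0.109, -0.0], [-0.0, -0.0, -1.0]]
force: [1.5, 0.2, -0.3]
finger_gap: 0.698
```

drive_tool:
  targets:
    - [[40,0,0],0]
    - [[95,0,0],0]
    - [[150,0,0],0]
    - [[180,0,0],0]
    - [[180,0,0],0]

```text
t: 31.2
position: [0.5267, 0.3415, 0.2595]
tcp_rot: [[-0.113, 0.994, -0.001], [0.994, 0.113, -0.001], [-0.001, -0.001, -1.0]]
force: [0.3, -0.8, -0.3]
finger_gap: 0.7
```

```bash
python3 -c "
from h import *
st()
import cv2
for n,sl in [('side',(slice(120,350),slice(180,410))),('top',(slice(110,240),slice(160,390)))]:
  p=optics.snapshot(n); a=p['img'][:,:,::-1]; b=a[sl]; k=600/max(b.shape[0],b.shape[1]*.75); cv2.imwrite(f'pics/{n}11z.png',cv2.resize(b,None,fx=k,fy=k,interpolation=cv2.INTER_CUBIC))
"
```

```text
31.2 [0.5267 0.3415 0.2595] F rail [ 0.12 -0.84 -0.29] gap 0.7002 tilt [-0.001 -0.001 -1.   ] yaw 0.1128
```

View pics/side11z.png

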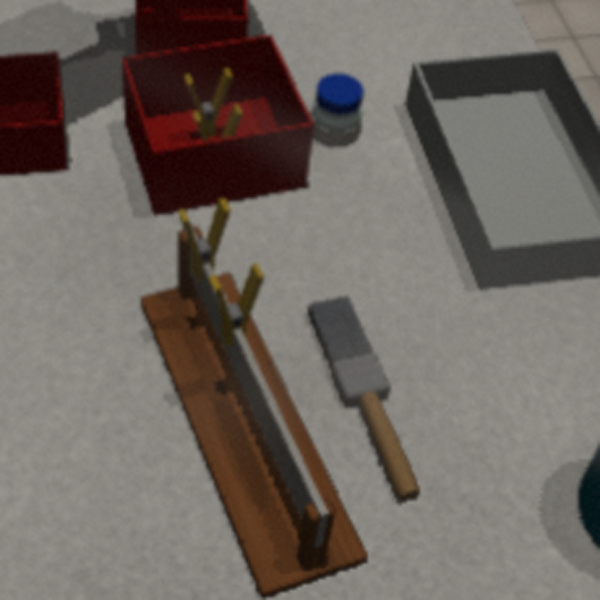

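View pics/top11z.png

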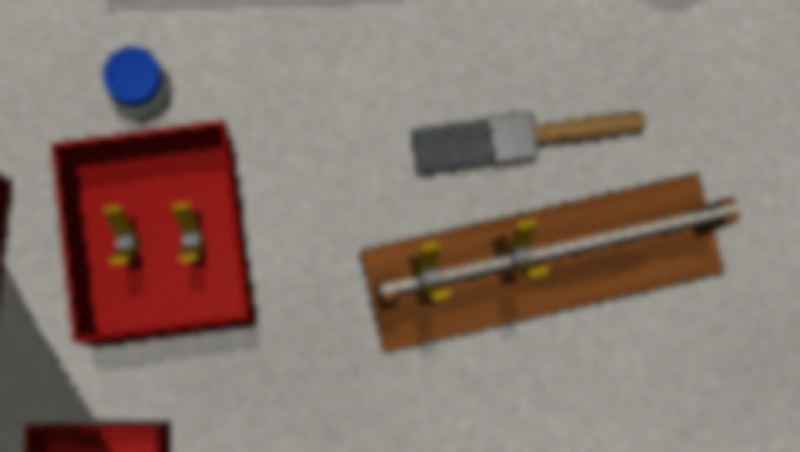

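Both pegs stand inside the largest tub, at top crop (122,240) and (188,238). The handle tips of a and b are within about 0.5 px of where they started, the brush and jar look unmoved, and the arm is clear of everything.

```bash
python3 -c "
from cell import *
print(workorder.job_done())"
```

```text
the job is handed in; nothing more can be done
None
```

The two weak pegs, c and d (the two at the robot's right-hand end of the rail), are off the rail and in the largest red tub. The firm pegs, a and b, are still clipped in place. I handed the job in at about 31 s of the 67 s allowed.

- **Finding the weak pegs:** At the same squeeze, a and b gave a vertical wrist force of about 11 N, and c and d about 6 N. Because those were friction readings, I also pushed one handle sideways. Pegs c and d gave about 1 N and b gave about 5.7 N. I did not push a sideways, so it counts as firm from its squeeze reading, which matched b's.
- **Taking them off:** I squeezed each weak peg to the full stop, about 17.5 mm. The pictures showed its jaws open before I lifted it straight off and released it inside the tub.
- **Last check:** In the final pictures both pegs stand in the tub and the handle tips of a and b are within about 0.5 px of where they started. The brush and jar look unmoved, and the empty gripper is well clear. No check failed.

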